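# Kit the parts for one power unit

### The arm

A 7-joint arm with a two-finger parallel gripper is mounted at the origin on the work surface. World frame = base frame: x ahead of the robot, y to its left, z up, the work surface at z = 0. Lengths are in m, angles in degrees, forces in N, time in s.
With the tool pointing down it reaches from about 0.425 to 0.875 m from the base axis. Payload 4.7 kg.
Tool frame: the origin (TCP) lies at the very end of the fingers, on their centre line; the grasp point (between the pads) lies 19 mm behind it; z points along the fingers, y is the line along which they close (so a half turn about z gives the same grasp; the last joint's range is limited). The gripper opens to 87 mm and grips with 3 to 60 N. Pads are 19 mm wide; open, the fingers measure 117 mm over their backs; the gripper's body (75 mm by 190 mm) begins 51 mm behind the grasp point.
Start: joints at [-71.27, 18.392, -4.016, 83.108, 1.295, 78.541, -3.26], TCP at [0.2, 0.618, 0.223] pointing down, gripper open.
Joint ranges: [-163.93, 163.93], [-17.29, 119.83], [-79.2, 71.16], [3.27, 140.29], [-89.18, 269.18], [5.43, 117.66], [-154.24, 154.24]. Speed limits (degrees/s): [147.25, 147.25, 180, 180, 180, 180, 180].

### API

Orientations are given as [roll, pitch, yaw] about the fixed x, y, z axes, in that order (R = Rz(yaw) Ry(pitch) Rx(roll)).
In Python, from cell import get_obs, read_camera, sign_off, silhouettes gives the robot as it stands.
- The arm moves only by the tool play_rows, never from a script. Its argument "steps" is a list that holds one entry, the list of rows, each a list of 7 numbers: the shift along the tool's x, y, z in m, then the turn, a rotation vector about the tool's x, y, z in rad, then the finger opening in m, from 0 to 0.087. A call has 1 to 12 rows; each row shifts and turns the commanded pose from where the row before left it, along the tool's axes as they then stand; what a row does not reach is not made up. A row lasts 1/10 s, in which the tool goes at most 50 mm and 8.59 degrees, less where a joint would pass 70% of its speed; a pose out of reach is approached as far as the arm can. A call is refused whole if a number of a shift passes 0.05 or a number of a turn 0.15, either way. A call with a gripper value outside its range is refused whole. The fingers move at their own pace and stop on an object; "force" is the grip in N (left out, the last holds). Time passes only in rows, so rows that do not move let the fingers close. It gives the time, the measured TCP pose, the force, the opening and the grip force at its end, in the units of the state.
- get_obs(): the state, without advancing time (a new reading comes with each control period).
- read_camera(name): name is "side" or "top" or "wrist"; returns a dict with "frame" (420x560x3 uint8, red, green, blue), "intrinsics" (3x3 intrinsics, pixels), "view" (4x4, takes a point from world to camera coordinates). Camera axes: x right, y up, looking along -z (the intrinsics and any distortion apply to the point x, -y, -z); pixel columns grow to the right and rows downward; lengths in m; the calibration is good to about 2 mm. A picture is of the moment at which its call begins. There is no depth.
- sign_off(): hands the job in; it is judged then, once.
Trained networks look in the newest picture that a camera, given by its name, has taken for a name from the list of things; names that differ only in an ending like _2 or _b are one class to them, and where a whole thing is asked for, a point or a joint stands for the part that bears it (a point fixed in the world has none). Each returns a list of dicts, best first, with "p" (0 to 1); they miss things now and then, are a little off and sometimes report something else, mostly with a low value. They report only what shows in the picture. A call takes as long as a camera call. They do not tell look-alikes from the thing itself.
- silhouettes(camera, name): "pixels" (420x560 bool, what is visible of it) and "extent" ([left, top, right, bottom] in pixels, round what is visible of it).
The state is a dict: "time_s": time; "qpos": joint angles; "joint_velocities": joint speeds; "effort": joint torques, N m; "tool_pos": TCP position; "tool_rot": TCP orientation; "force": force on the tool from outside, world axes, zero at the start; "wrist_torque": the same for the moment, N m; "grip_width": finger opening in m; "grasp_force": force on a finger pad.
Only numpy, scipy, OpenCV 4.12 (cv2) and the standard library are available. Lean on these libraries where they do the work, as an engineer would, in place of code of your own. Each camera call takes 0.05 s, during which the arm holds its last target. There are 200 camera calls.

### The job

Make up the kit for the next power unit on the grey kit board: put the large fan flat in the square red nest, the long heat sink, fins up, in the long undivided nest, and the two thick capacitors upright in the divided nest, one in each pocket. Each part must sit fully down on its nest's floor; set the parts down, do not drop them. Leave the small fan, the short heat sink and the slim capacitor where they are.

Things in the scene. Friction and masses are not known exactly. Their poses are not given: they have to be found in the camera images.
- fan: Large cooling fan, lying flat: square black frame 60 x 60 mm, 25 mm high, with grey blades and round wire guard on top; about 90 g. Origin at the centre of its underside, sides along its x and y, z up.
- heat_sink: Long heat sink: bare aluminium, 80 mm long (its y) by 36 mm wide (its x) by 30 mm high, fins standing up and running lengthwise; about 140 g. Origin at the centre of its underside, z up.
- capacitor_a: Thick capacitor: black upright cylinder with a silver top, 30 mm diameter, 45 mm tall, about 45 g, standing on the table. Origin at the centre of its underside, z up along the cylinder. There are two alike, interchangeable.
- capacitor_b: Thick capacitor: black upright cylinder with a silver top, 30 mm diameter, 45 mm tall, about 45 g, standing on the table. Origin at the centre of its underside, z up along the cylinder. There are two alike, interchangeable.
- fan_nest: Square nest for the large fan, 84 x 84 mm outside, 78 x 78 mm inside. Fixed, red; three nests stand in a row (order varies) 90 mm apart on a grey board 4 mm thick; x along the row, y across. Origin: centre of underside, 4 mm above the table; floor 3 mm, rim 10 mm above it; walls 3 mm.
- sink_nest: Long undivided nest for the long heat sink, outside 64 mm (x) by 112 mm (y), inside 58 x 106 mm. Fixed, red; three nests stand in a row (order varies) 90 mm apart on a grey board 4 mm thick; x along the row, y across. Origin: centre of underside, 4 mm above the table; floor 3 mm, rim 10 mm above it; walls 3 mm.
- cap_nest: Nest for the two thick capacitors, outside 64 mm (x) by 112 mm (y), split by a wall into two pockets 58 (x) by 51 (y) mm, centred 27 mm either side of the origin in y. Fixed, red; three nests stand in a row (order varies) 90 mm apart on a grey board 4 mm thick; x along the row, y across. Origin: centre of underside, 4 mm above the table; floor 3 mm, rim 10 mm above it; walls 3 mm.
- small_fan: Look-alike to leave: small fan, square black frame 40 x 40 mm, 20 mm high, lying flat. Origin at the centre of its underside.
- short_heat_sink: Look-alike to leave: short aluminium heat sink, 45 mm long (y), 36 mm wide (x), 30 mm high, fins up. Origin at the centre of its underside.
- slim_capacitor: Look-alike to leave: slim capacitor, upright black cylinder with a silver top, 18 mm diameter, 35 mm tall. Origin at the centre of its underside.
There are look-alikes about, which are no part of the job. What is shaped like the fan but green is not meant. What is shaped like the heat_sink but turquoise is not meant.

How it is judged:
By the outcome, as a careful person would: the job done as asked, in the order asked, and still so for the second after the job is handed in, with the robot touching nothing.
It also fails if it takes over 120 s, if anything falls off the work surface, if the arm or the gripper's body presses on something with over 40 N, if the wrist force passes 120 N, or if a joint passes its speed limit or range.

## Working session

There is one attempt and no reset: what is moved stays moved. The work goes in short steps, Python scripts to look and compute and a tool call to move; the robot and the scene stay as the last step left them, time stands still between calls to the robot, and variables do not carry over. Pictures are saved under pics/ and viewed, at most 14 in all, crops included, and the job is handed in when it is done.

Besides the shell and the picture viewer there is one more tool, called after ">>>" as a command line: name --argument value ..., lists and objects as JSON in quotes. play_rows: Moves the arm, as the interface text tells. Its arguments: {"type":"object","properties":{"steps":{"type":"array","items":{"type":"array","items":{"type":"array","items":{"type":"number"}}}},"force":{"type":"number"}},"required":["steps"]}

```bash
mkdir -p pics; ls; cat > h.py <<'E'
import numpy as np, cv2
from cell import get_obs, read_camera, sign_off, silhouettes
def snap(name,fn,crop=None,scale=1):
    c=read_camera(name); f=c["frame"][:,:,::-1]
    if crop: f=f[crop[1]:crop[3],crop[0]:crop[2]]
    cv2.imwrite("pics/"+fn,cv2.resize(np.ascontiguousarray(f),None,fx=scale,fy=scale)); return c
def ground(c,u,v,z):
    K=np.array(c["intrinsics"]);V=np.array(c["view"]);R=V[:3,:3];t=V[:3,3]
    d=np.linalg.inv(K)@[u,v,1]; d=R.T@np.array([d[0],-d[1],-d[2]]); o=-R.T@t
    return o+d*(z-o[2])/d[2]
def proj(c,p):
    V=np.array(c["view"]);q=V[:3,:3]@np.array(p)+V[:3,3]; k=np.array(c["intrinsics"])@[q[0],-q[1],-q[2]]
    return k[:2]/k[2]
E
python3 - <<'E'
from h import *
c=snap("top","top1.png",None,1.4); 
d=snap("side","side1.png",None,1.4)
print(c["view"],d["view"],c["intrinsics"])
for n,z in [("fan",.025),("heat_sink",.03),("capacitor_a",.045),("fan_nest",.014),("sink_nest",.014),("cap_nest",.014),("small_fan",.02),("short_heat_sink",.03),("slim_capacitor",.035)]:
    read=None
    for s in silhouettes("top",n):
        if s["p"]<.2: continue
        m=s["pixels"].astype(np.uint8); pts=cv2.findNonZero(m)
        (u,v),wh,a=cv2.minAreaRect(pts)
        w=[ground(c,*b,z)[:2] for b in cv2.boxPoints(((u,v),wh,a))]
        e=[w[1]-w[0],w[2]-w[1]]
        print(n,round(s["p"],2),"px",int(u),int(v),"xy",ground(c,u,v,z)[:2].round(3),[(round(np.linalg.norm(x)*1000),round(np.degrees(np.arctan2(x[1],x[0])))) for x in e])
print(get_obs())
E
```

```text
pics
[[-0.01417201 -0.99956482 -0.02587142 -0.0257914 ]
 [ 0.9989803  -0.01526347  0.04248979 -0.49810425]
 [-0.04286619 -0.02524288  0.99876188 -0.91903518]
 [ 0.          0.          0.          1.        ]] [[ 0.70114769 -0.712881    0.01387798 -0.39342735]
 [ 0.48357244  0.48973651  0.72547629 -0.24754023]
 [-0.52397481 -0.50195502  0.68810723 -0.86361742]
 [ 0.          0.          0.          1.        ]] [[393.05326537   0.         279.73494554]
 [  0.         393.05326537 204.07535195]
 [  0.           0.           1.        ]]
fan 0.76 px 404 231 xy [ 0.429 -0.321] [(68, -74), (63, -165)]
fan 0.56 px 424 280 xy [ 0.317 -0.361] [(63, -12), (71, -101)]
heat_sink 0.7 px 304 131 xy [ 0.666 -0.093] [(85, -16), (39, -107)]
heat_sink 0.63 px 251 185 xy [0.542 0.032] [(35, -64), (78, -154)]
capacitor_a 0.55 px 357 130 xy [ 0.662 -0.214] [(30, -91), (30, 179)]
capacitor_a 0.44 px 356 176 xy [ 0.555 -0.21 ] [(36, -54), (27, -145)]
fan_nest 0.64 px 404 231 xy [ 0.429 -0.323] [(68, -74), (64, -165)]
fan_nest 0.6 px 150 202 xy [0.507 0.273] [(87, -86), (84, -175)]
sink_nest 0.89 px 147 1
[... 342 characters left out ...]
.55, 'qpos': array([-71.269384  ,  18.38936326,  -4.016653  ,  83.11028037,
         1.29314225,  78.54125312,  -3.25764779]), 'joint_velocities': array([ 0.0090431 , -0.06716183,  0.00179246,  0.01326406,  0.04545123,
       -0.05819442,  0.00252589]), 'effort': array([ 1.17466548e-04, -4.90701127e+01, -4.02488457e-01, -3.12547517e+01,
       -6.36122678e-02,  3.39259033e-02,  2.32337874e-05]), 'tool_pos': array([0.20003804, 0.61844976, 0.22259168]), 'tool_rot': array([1.79995860e+02, 9.37175094e-04, 1.62080748e+02]), 'force': array([ 0.11316385, -0.13250997,  0.54074829]), 'wrist_torque': array([-0.01326353,  0.00447738,  0.00133667]), 'grasp_force': 0.0, 'grip_width': 0.08707123317008073}
```

View pics/top1.png

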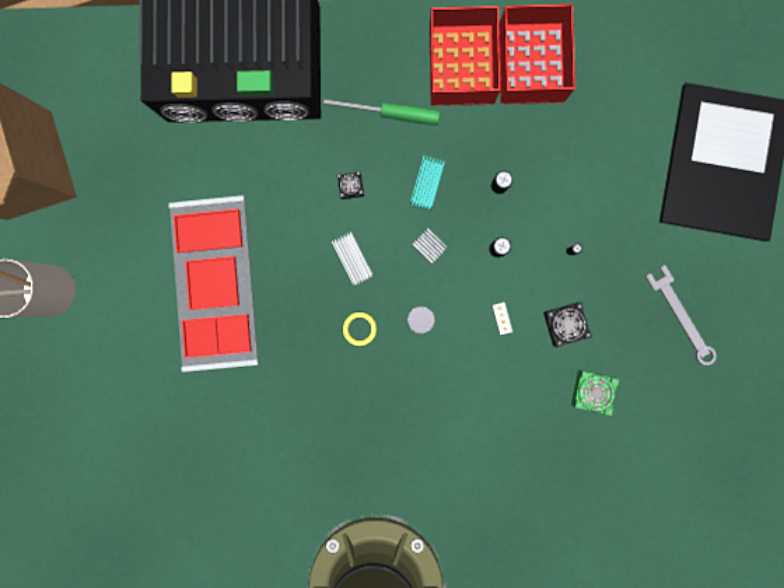

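View pics/side1.png

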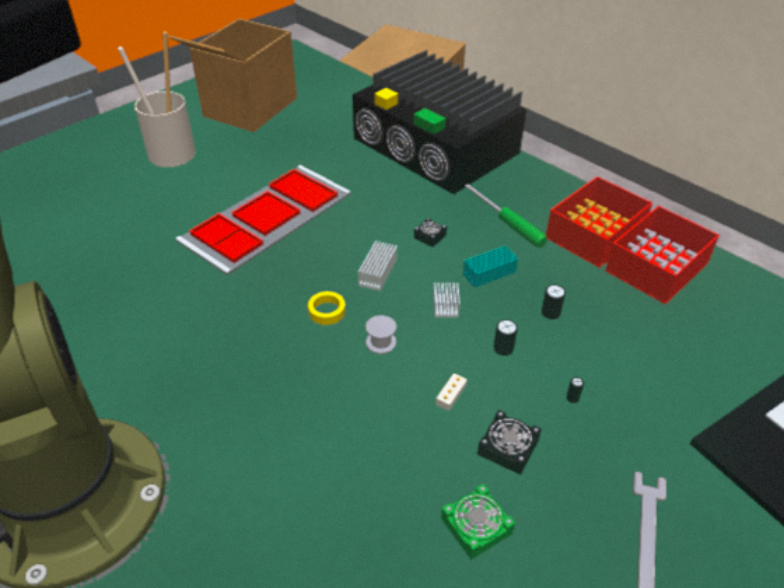

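The top view shows:
- **Fans:** black at (406,232), which is the 60 mm large one; green at (426,281), excluded by colour; small black at (250,131).
- **Sinks:** bare long at (251,185), turquoise at (305,130) excluded, bare short at (306,176).
- **Capacitors:** thick at (359,129) and (358,176); slim at (411,178).
- **Nests:** sink (147,165), fan (150,202), divided (153,239).

I'll confirm with one enlarged crop and plan the first move.

```bash
cat >> h.py <<'E'
from scipy.spatial.transform import Rotation as Ro
def plan(wps,ms=.04,mt=.12,yaw0=None):
    """wps: (x,y,z,yaw,grip); prints rows in tool axes, tool kept pointing down"""
    o=get_obs(); p=np.array(o["tool_pos"]); rr=o["tool_rot"]; yaw=np.radians(rr[2])
    print("at",p.round(4),np.round(rr,2),round(o["grip_width"],4),round(o["time_s"],1))
    rows=[]
    R=Ro.from_euler("xyz",rr,degrees=True)
    for x,y,z,yw,g in wps:
        d=np.array([x,y,z])-p; dy=(np.radians(yw)-R.as_euler("xyz")[2]+np.pi)%(2*np.pi)-np.pi
        n=int(max(1,np.ceil(np.linalg.norm(d)/ms-.02),np.ceil(abs(dy)/mt-.02)))
        R0=R
        for i in range(n):
            q=p+(np.array([x,y,z])-p)/(n-i)
            s=np.round(R.inv().apply(q-p),3); 
            G=Ro.from_euler("z",dy*(i+1)/n)*R0 if i<n-1 else Ro.from_euler("xyz",[180,0,yw],degrees=True)
            t=np.round((R.inv()*G).as_rotvec(),3)
            p=p+R.apply(s); R=R*Ro.from_rotvec(t); rows.append([*(s+0.).tolist(),*(t+0.).tolist(),g])
    for k in range(0,len(rows),12): print(str(rows[k:k+12]).replace(" ",""))
E
python3 - <<'E'
from h import *
snap("top","crop1.png",(230,105,450,300),3)
plan([(.47,.25,.25,140,.087),(.52,-.1,.25,115,.087),(.40,-.30,.22,106,.087)])
E
```

```text
at [0.2001 0.6185 0.2226] [179.99   0.   162.07] 0.087 0.6
[[-0.031,-0.022,-0.002,0.0,0.0,0.032,0.087],[-0.032,-0.021,-0.002,0.0,0.0,0.032,0.087],[-0.032,-0.02,-0.002,0.0,0.0,0.032,0.087],[-0.033,-0.019,-0.002,0.0,0.0,0.032,0.087],[-0.033,-0.018,-0.002,0.0,0.0,0.033,0.087],[-0.034,-0.017,-0.002,0.0,0.0,0.032,0.087],[-0.035,-0.016,-0.003,0.0,0.0,0.032,0.087],[-0.035,-0.015,-0.002,0.0,0.0,0.032,0.087],[-0.035,-0.014,-0.003,0.0,0.0,0.032,0.087],[-0.036,-0.013,-0.002,0.0,0.0,0.032,0.087],[-0.036,-0.012,-0.003,0.0,0.0,0.032,0.087],[-0.037,-0.01,-0.002,0.0,0.0,0.032,0.087]]
[[-0.029,-0.026,0.0,0.0,0.0,0.049,0.087],[-0.031,-0.025,0.0,0.0,0.0,0.048,0.087],[-0.032,-0.023,0.0,0.0,0.0,0.049,0.087],[-0.033,-0.022,0.0,0.0,0.0,0.048,0.087],[-0.034,-0.02,0.0,0.0,0.0,0.049,0.087],[-0.034,-0.018,0.0,0.0,0.0,0.048,0.087],[-0.036,-0.017,0.0,0.0,0.0,0.049,0.087],[-0.036,-0.015,0.0,0.0,0.0,0.048,0.087],[-0.037,-0.014,0.0,0.0,0.0,0.049,0.087],[-0.022,-0.032,0.005,0.0,0.0,0.026,0.087],[-0.023,-0.032,0.005,0.0,0.0,0.026,0.087],[-0.023,-0.031,0.005,0.0,0.0,0.026,0.087]]
[[-0.024,-0.03,0.005,0.0,0.0,0.026,0.087],[-0.025,-0.03,0.005,0.0,0.0,0.027,0.087],[-0.026,-0.029,0.005,0.0,0.0,0.026,0.087]]
```

View pics/crop1.png

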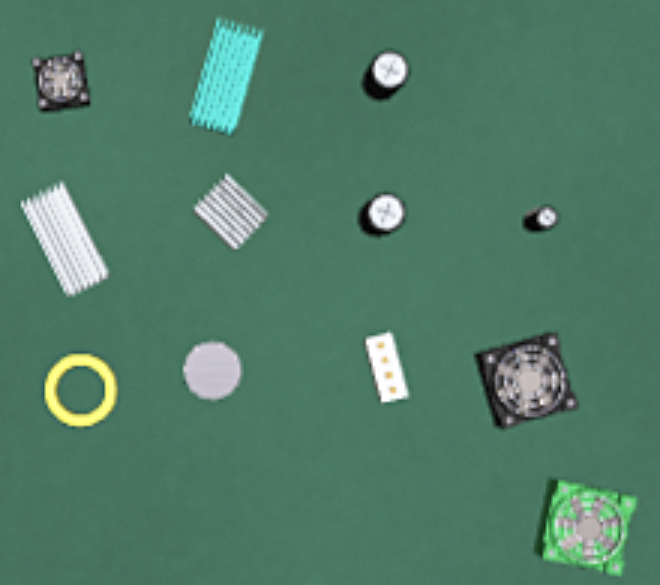

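The crop confirms it. The large black fan is at crop (527,380), the bare long sink at (65,238), and the thick capacitors at (386,70) and (384,213). The green and turquoise ones and the smaller ones stay. Moving toward the fan.

>>> play_rows --steps '[[[-0.031,-0.022,-0.002,0,0,0.032,0.087],[-0.032,-0.021,-0.002,0,0,0.032,0.087],[-0.032,-0.02,-0.002,0,0,0.032,0.087],[-0.033,-0.019,-0.002,0,0,0.032,0.087],[-0.033,-0.018,-0.002,0,0,0.033,0.087],[-0.034,-0.017,-0.002,0,0,0.032,0.087],[-0.035,-0.016,-0.003,0,0,0.032,0.087],[-0.035,-0.015,-0.002,0,0,0.032,0.087],[-0.035,-0.014,-0.003,0,0,0.032,0.087],[-0.036,-0.013,-0.002,0,0,0.032,0.087],[-0.036,-0.012,-0.003,0,0,0.032,0.087],[-0.037,-0.01,-0.002,0,0,0.032,0.087]]]'

```text
time_s: 1.8
tool_pos: [0.4706, 0.249, 0.2501]
tool_rot: [179.9, 0.0, 140.0]
force: [-0.0, 0.5, 0.1]
grip_width: 0.0871
grasp_force: 0.0
```

>>> play_rows --steps '[[[-0.029,-0.026,0,0,0,0.049,0.087],[-0.031,-0.025,0,0,0,0.048,0.087],[-0.032,-0.023,0,0,0,0.049,0.087],[-0.033,-0.022,0,0,0,0.048,0.087],[-0.034,-0.02,0,0,0,0.049,0.087],[-0.034,-0.018,0,0,0,0.048,0.087],[-0.036,-0.017,0,0,0,0.049,0.087],[-0.036,-0.015,0,0,0,0.048,0.087],[-0.037,-0.014,0,0,0,0.049,0.087],[-0.022,-0.032,0.005,0,0,0.026,0.087],[-0.023,-0.032,0.005,0,0,0.026,0.087],[-0.023,-0.031,0.005,0,0,0.026,0.087]]]'

```text
time_s: 3.0
tool_pos: [0.4589, -0.2021, 0.2345]
tool_rot: [180.0, 0.0, 110.4]
force: [0.2, -0.7, -0.7]
grip_width: 0.0866
grasp_force: 0.0
```

>>> play_rows --steps '[[[-0.024,-0.03,0.005,0,0,0.026,0.087],[-0.025,-0.03,0.005,0,0,0.027,0.087],[-0.026,-0.029,0.005,0,0,0.026,0.087],[0,0,0,0,0,0,0.087],[0,0,0,0,0,0,0.087]]]'

```text
time_s: 3.5
tool_pos: [0.3996, -0.301, 0.2197]
tool_rot: [179.9, -0.0, 105.9]
force: [0.4, -0.2, 0.4]
grip_width: 0.087
grasp_force: 0.0
```

```bash
cat >> h.py <<'E'
def look(cam,name,z,pmin=.2):
    c=read_camera(cam)
    for s in silhouettes(cam,name):
        if s["p"]<pmin: continue
        (u,v),wh,a=cv2.minAreaRect(cv2.findNonZero(s["pixels"].astype(np.uint8)))
        w=[ground(c,*b,z)[:2] for b in cv2.boxPoints(((u,v),wh,a))]; e=[w[1]-w[0],w[2]-w[1]]
        print(name,round(s["p"],2),"px",int(u),int(v),"xy",ground(c,u,v,z)[:2].round(4),[(round(np.linalg.norm(x)*1000),round(np.degrees(np.arctan2(x[1],x[0]))%180,1)) for x in e])
    return c
E
python3 - <<'E'
from h import *
c=snap("wrist","w1.png",None,1.4); c=look("wrist","fan",.025)
V=np.array(c["view"]);print("cam",(-V[:3,:3].T@V[:3,3]).round(3)); print(get_obs()["tool_pos"],get_obs()["tool_rot"],get_obs()["force"])
c=read_camera("top")
q=np.array([ground(c,x/3+230,y/3+105,.025)[:2] for x,y in [(475,352),(557,334),(578,406),(500,428)]]);print(q.round(3),q.mean(0))
E
```

```text
fan 0.98 px 199 213 xy [ 0.3178 -0.361 ] [(66, np.float64(76.2)), (59, np.float64(168.1))]
fan 0.72 px 300 206 xy [ 0.4276 -0.3216] [(65, np.float64(103.7)), (58, np.float64(13.9))]
cam [ 0.379 -0.227  0.381]
[ 0.40099375 -0.29920289  0.21964735] [ 1.79972643e+02 -1.16427080e-02  1.06138114e+02] [-0.80782371 -0.37656818  0.84081407]
[[ 0.451 -0.283]
 [ 0.464 -0.346]
 [ 0.409 -0.361]
 [ 0.393 -0.301]] [ 0.4291135  -0.32275006]
```

View pics/w1.png

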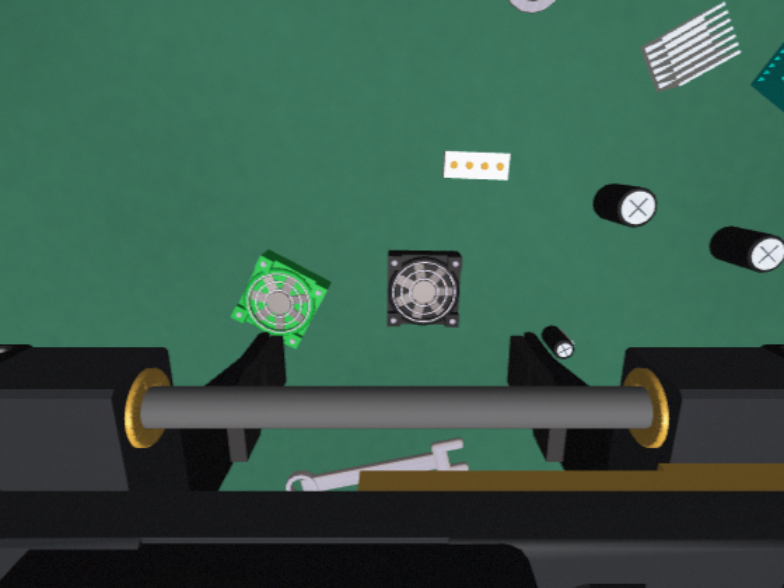

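The wrist view shows the black fan's top face at display (388..461, 257..327), square to the jaws. The green fan is at (280,300) and clear of them. I'll descend on the black one.

```bash
python3 - <<'E'
from h import *
c=read_camera("wrist"); g=ground(c,424.5/1.4,291.5/1.4,.025);print(g)
x,y=g[:2]
plan([(x,y,.12,106,.087),(x,y,.012,106,.087)],ms=.036)
E
```

```text
[ 0.43143009 -0.32172509  0.025     ]
at [ 0.4009 -0.2993  0.2196] [179.99  -0.   106.14] 0.0868 3.8
[[-0.01,0.008,0.033,0.0,0.0,0.001,0.087],[-0.01,0.008,0.033,0.0,0.0,0.001,0.087],[-0.01,0.007,0.034,0.0,0.0,0.0,0.087],[0.0,0.0,0.036,0.0,0.0,0.0,0.087],[0.0,0.0,0.036,0.0,0.0,0.0,0.087],[0.0,0.0,0.036,0.0,0.0,0.0,0.087]]
```

>>> play_rows --steps '[[[-0.01,0.008,0.033,0,0,0,0.087],[-0.01,0.008,0.033,0,0,0,0.087],[-0.01,0.007,0.034,0,0,0,0.087],[0,0,0.036,0,0,0,0.087],[0,0,0.036,0,0,0,0.087],[0,0,0.026,0,0,0,0.087],[0,0,0.01,0,0,0,0.087],[0,0,0,0,0,0,0.087]]]'

```text
time_s: 4.55
tool_pos: [0.4299, -0.322, 0.0105]
tool_rot: [-179.9, -0.1, 106.1]
force: [-0.5, -0.2, 0.3]
grip_width: 0.0873
grasp_force: 0.0
```

>>> play_rows --steps '[[[0,0,0,0,0,0,0.05],[0,0,0,0,0,0,0.05],[0,0,0,0,0,0,0.05],[0,0,0,0,0,0,0.05],[0,0,0,0,0,0,0.05],[0,0,0,0,0,0,0.05]]]' --force 20

```text
time_s: 5.15
tool_pos: [0.4308, -0.3232, 0.0123]
tool_rot: [179.9, 0.0, 106.0]
force: [-1.0, 0.3, 7.1]
grip_width: 0.0595
grasp_force: 20.0
```

```bash
python3 - <<'E'
from h import *
plan([(.431,-.322,.13,106,.05),(.54,-.05,.16,100,.05),(.509,.2,.13,94,.05)],ms=.042)
E
```

```text
at [ 0.4308 -0.3232  0.0123] [1.7995e+02 2.0000e-02 1.0599e+02] 0.0595 5.2
[[0.0,0.0,-0.039,0.0,0.0,0.0,0.05],[0.001,0.0,-0.039,0.0,0.0,0.0,0.05],[0.0,0.001,-0.04,0.001,0.0,0.0,0.05],[0.033,0.026,-0.004,0.0,0.0,0.015,0.05],[0.033,0.025,-0.004,0.0,0.0,0.015,0.05],[0.034,0.025,-0.004,0.0,0.0,0.015,0.05],[0.034,0.024,-0.004,0.0,0.0,0.015,0.05],[0.035,0.023,-0.005,0.0,0.0,0.015,0.05],[0.035,0.023,-0.004,0.0,0.0,0.015,0.05],[0.035,0.023,-0.005,0.0,0.0,0.014,0.05],[0.036,0.002,0.004,0.0,0.0,0.015,0.05],[0.036,0.001,0.004,0.0,0.0,0.015,0.05]]
[[0.036,0.001,0.004,0.0,0.0,0.015,0.05],[0.036,0.0,0.005,0.0,0.0,0.015,0.05],[0.036,0.0,0.004,0.0,0.0,0.015,0.05],[0.036,-0.001,0.005,0.0,0.0,0.015,0.05],[0.036,-0.002,0.004,0.0,0.0,0.015,0.05]]
```

>>> play_rows --steps '[[[0,0,-0.02,0,0,0,0.05],[0,0,-0.04,0,0,0,0.05],[0,0,-0.058,0,0,0,0.05]]]'

```text
out of range
```

>>> play_rows --steps '[[[0,0,-0.02,0,0,0,0.05],[0,0,-0.04,0,0,0,0.05],[0,0,-0.048,0,0,0,0.05],[0.033,0.026,-0.004,0,0,0.015,0.05],[0.033,0.025,-0.004,0,0,0.015,0.05],[0.034,0.025,-0.004,0,0,0.015,0.05],[0.034,0.024,-0.004,0,0,0.015,0.05],[0.035,0.023,-0.005,0,0,0.015,0.05],[0.035,0.023,-0.004,0,0,0.015,0.05],[0.035,0.023,-0.005,0,0,0.014,0.05],[0.036,0.002,0.004,0,0,0.015,0.05],[0.036,0.001,0.004,0,0,0.015,0.05]]]'

```text
time_s: 6.35
tool_pos: [0.5304, 0.022, 0.1414]
tool_rot: [180.0, 0.0, 98.3]
force: [0.4, 0.5, -1.7]
grip_width: 0.0597
grasp_force: 20.0
```

>>> play_rows --steps '[[[0.036,0.001,0.004,0,0,0.015,0.05],[0.036,0,0.005,0,0,0.015,0.05],[0.036,0,0.004,0,0,0.015,0.05],[0.036,-0.001,0.005,0,0,0.015,0.05],[0.036,-0.002,0.004,0,0,0.015,0.05],[0,0,0,0,0,0,0.05],[0,0,0,0,0,0,0.05]]]'

```text
time_s: 7.05
tool_pos: [0.5071, 0.1995, 0.119]
tool_rot: [-180.0, 0.1, 94.2]
force: [-1.0, -0.5, -1.1]
grip_width: 0.0598
grasp_force: 20.0
```

```bash
python3 - <<'E'
from h import *
c=snap("wrist","w2.png",None,1.4)
for n in ["fan_nest","sink_nest","cap_nest"]: look("wrist",n,.014); look("top",n,.014)
print(get_obs()["tool_pos"],get_obs()["tool_rot"],get_obs()["grip_width"])
E
```

```text
fan_nest 0.95 px 290 110 xy [0.5073 0.2755] [(83, np.float64(91.7)), (83, np.float64(4.0))]
sink_nest 0.89 px 403 106 xy [0.5973 0.2839] [(115, np.float64(94.9)), (67, np.float64(1.6))]
sink_nest 0.56 px 153 242 xy [0.4112 0.2678] [(115, np.float64(89.2)), (64, np.float64(179.8))]
sink_nest 0.54 px 147 162 xy [0.6015 0.281 ] [(109, np.float64(90.2)), (19, np.float64(1.1))]
cap_nest 0.89 px 175 110 xy [0.4173 0.2694] [(65, np.float64(7.8)), (114, np.float64(95.3))]
cap_nest 0.78 px 153 240 xy [0.4163 0.2662] [(109, np.float64(94.4)), (58, np.float64(5.1))]
cap_nest 0.58 px 410 178 xy [ 0.5539 -0.3391] [(19, np.float64(178.4)), (28, np.float64(89.0))]
[0.50772858 0.19891647 0.11960815] [ 1.79993709e+02 -8.31361898e-03  9.40054282e+01] 0.059852913821866215
```

View pics/w2.png

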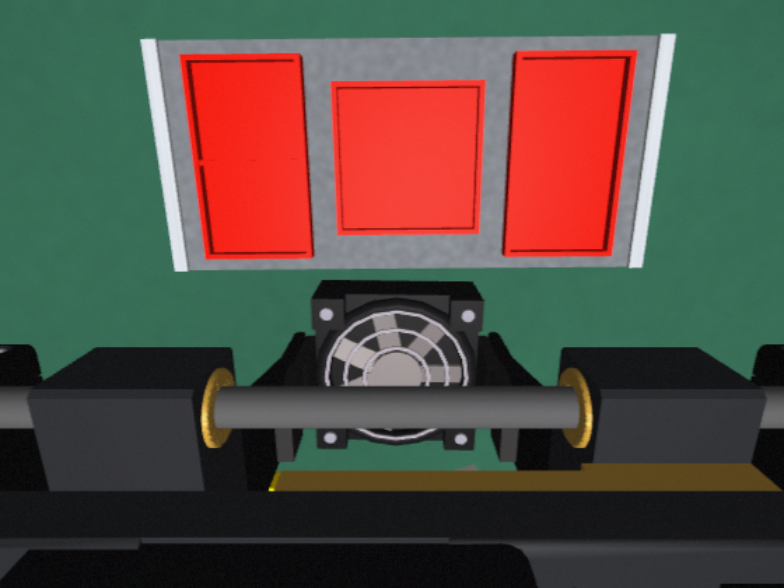

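The wrist view shows the fan held square. The nests are at display (408,158) for the fan, (570,153) for the sink and (250,155) for the divided one, and they agree with the top estimate. Placing the fan.

```bash
python3 - <<'E'
from h import *
plan([(.507,.276,.119,94.5,.05),(.507,.276,.05,94.5,.05),(.507,.276,.020,94.5,.05)],ms=.04)
E
```

```text
at [0.5077 0.1989 0.1196] [ 1.7999e+02 -1.0000e-02  9.4010e+01] 0.0599 7.7
[[0.038,0.002,0.0,0.0,0.0,-0.004,0.05],[0.039,0.003,0.001,0.0,0.0,-0.005,0.05],[0.0,0.0,0.034,0.0,0.0,0.0,0.05],[0.0,0.0,0.035,0.0,0.0,0.0,0.05],[0.0,0.0,0.03,0.0,0.0,0.0,0.05]]
```

>>> play_rows --steps '[[[0.038,0.002,0,0,0,-0.004,0.05],[0.039,0.003,0.001,0,0,-0.004,0.05],[0,0,0.034,0,0,0,0.05],[0,0,0.035,0,0,0,0.05],[0,0,0.02,0,0,0,0.05],[0,0,0.007,0,0,0,0.05],[0,0,0.002,0,0,0,0.05],[0,0,0,0,0,0,0.05],[0,0,0,0,0,0,0.05]]]'

```text
time_s: 8.6
tool_pos: [0.5082, 0.2767, 0.0221]
tool_rot: [179.9, -0.1, 94.5]
force: [-0.0, 0.5, -0.7]
grip_width: 0.0598
grasp_force: 20.0
```

>>> play_rows --steps '[[[0,0,0.001,0,0,0,0.05],[0,0,0,0,0,0,0.05]]]'

```text
time_s: 8.8
tool_pos: [0.5076, 0.2764, 0.0203]
tool_rot: [179.9, -0.0, 94.5]
force: [0.3, 0.3, -0.2]
grip_width: 0.0599
grasp_force: 20.0
```

>>> play_rows --steps '[[[0,0,0.001,0,0,0,0.05],[0,0,0,0,0,0,0.05]]]'

```text
time_s: 9.0
tool_pos: [0.5075, 0.2764, 0.0193]
tool_rot: [180.0, -0.0, 94.5]
force: [-1.1, -0.5, 4.2]
grip_width: 0.0598
grasp_force: 20.0
```

>>> play_rows --steps '[[[0,0,0.001,0,0,0,0.05],[0,0,0,0,0,0,0.05]]]'

```text
time_s: 9.2
tool_pos: [0.5075, 0.2764, 0.0193]
tool_rot: [180.0, -0.1, 94.5]
force: [-3.6, -2.5, 11.0]
grip_width: 0.0597
grasp_force: 20.0
```

>>> play_rows --steps '[[[0,0,-0.001,0,0,0,0.08],[0,0,0,0,0,0,0.08],[0,0,0,0,0,0,0.08],[0,0,0,0,0,0,0.08],[0,0,-0.01,0,0,0,0.08],[0,0,-0.03,0,0,0,0.08],[0,0,-0.04,0,0,0,0.08],[0,0,-0.04,0,0,0,0.08]]]'

```text
time_s: 10.0
tool_pos: [0.5069, 0.2757, 0.1402]
tool_rot: [-180.0, 0.0, 94.4]
force: [0.3, 0.4, 0.6]
grip_width: 0.0803
grasp_force: 0.0
```

```bash
python3 - <<'E'
from h import *
plan([(.50,0.02,.20,26,.08)],ms=.04)
E
```

```text
at [0.5069 0.2757 0.1402] [-1.7998e+02  3.0000e-02  9.4450e+01] 0.0803 10.0
[[-0.025,-0.003,-0.006,0.0,0.0,0.119,0.08],[-0.026,0.0,-0.006,0.0,0.0,0.12,0.08],[-0.025,0.004,-0.006,0.0,0.0,0.119,0.08],[-0.025,0.006,-0.006,0.0,0.0,0.12,0.08],[-0.024,0.009,-0.006,0.0,0.0,0.119,0.08],[-0.022,0.012,-0.006,0.0,0.0,0.12,0.08],[-0.021,0.015,-0.006,0.001,0.0,0.119,0.08],[-0.019,0.017,-0.006,0.0,0.0,0.12,0.08],[-0.017,0.02,-0.006,0.0,0.0,0.119,0.08],[-0.014,0.021,-0.006,-0.001,0.001,0.12,0.08]]
```

>>> play_rows --steps '[[[-0.025,-0.003,-0.006,0,0,0.12,0.08],[-0.026,0,-0.006,0,0,0.12,0.08],[-0.025,0.004,-0.006,0,0,0.12,0.08],[-0.025,0.006,-0.006,0,0,0.12,0.08],[-0.024,0.009,-0.006,0,0,0.12,0.08],[-0.022,0.012,-0.006,0,0,0.12,0.08],[-0.021,0.015,-0.006,0,0,0.12,0.08],[-0.019,0.017,-0.006,0,0,0.12,0.08],[-0.017,0.02,-0.006,0,0,0.12,0.08],[-0.014,0.021,-0.006,0,0,0.12,0.08],[0,0,0,0,0,0,0.08],[0,0,0,0,0,0,0.08]]]'

```text
time_s: 11.2
tool_pos: [0.4999, 0.0204, 0.1991]
tool_rot: [-180.0, -0.1, 25.7]
force: [-1.2, 0.7, -0.2]
grip_width: 0.0799
grasp_force: 0.0
```

```bash
python3 - <<'E'
from h import *
c=snap("wrist","w3.png",None,1.4); look("wrist","heat_sink",.03); look("top","heat_sink",.03)
print(get_obs()["tool_pos"],get_obs()["tool_rot"])
E
```

```text
heat_sink 0.85 px 466 80 xy [ 0.6689 -0.0894] [(88, np.float64(161.3)), (44, np.float64(76.9))]
heat_sink 0.55 px 293 141 xy [0.5459 0.0337] [(35, np.float64(115.8)), (79, np.float64(27.2))]
heat_sink 0.89 px 304 131 xy [ 0.6659 -0.0938] [(84, np.float64(163.3)), (40, np.float64(72.7))]
heat_sink 0.48 px 250 132 xy [0.6662 0.0326] [(40, np.float64(97.0)), (45, np.float64(7.4))]
heat_sink 0.47 px 262 192 xy [0.5246 0.0058] [(10, np.float64(95.4)), (22, np.float64(5.6))]
[0.49963603 0.02165295 0.19832901] [-1.79996770e+02  2.53442597e-02  2.58503714e+01]
```

View pics/w3.png

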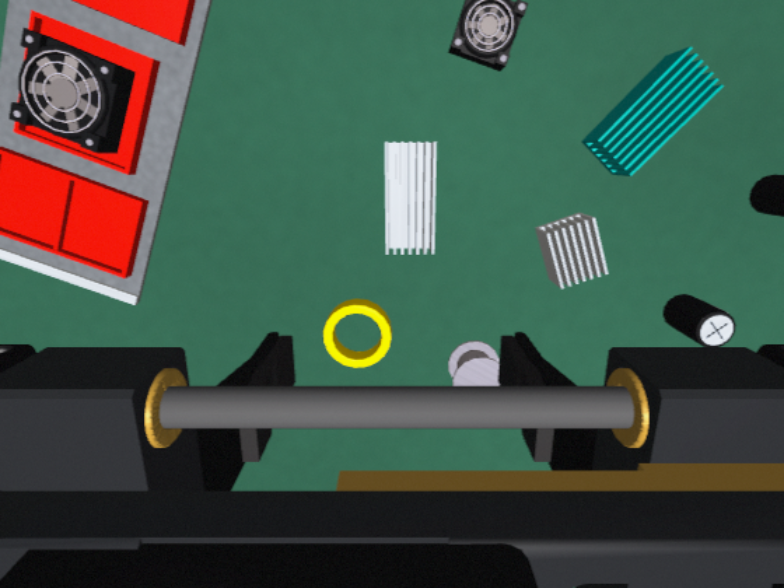

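The fan sits in its nest. The long sink is at display (411,198), square to the jaws, with the short sink at (572,250) clear of them. Descending on the long sink.

```bash
python3 - <<'E'
from h import *
plan([(.545,0.0335,.10,26,.07),(.545,.0335,.012,26,.07)],ms=.04)
E
```

```text
at [0.4996 0.0217 0.1983] [-1.800e+02  3.000e-02  2.585e+01] 0.0801 11.4
[[0.015,0.003,0.033,0.0,0.0,-0.001,0.07],[0.016,0.003,0.033,0.0,0.0,-0.001,0.07],[0.015,0.003,0.032,0.0,0.0,-0.001,0.07],[0.0,0.0,0.029,0.0,0.0,0.0,0.07],[0.0,0.0,0.03,0.0,0.0,0.0,0.07],[0.0,0.0,0.029,0.0,0.0,0.0,0.07]]
```

>>> play_rows --steps '[[[0.015,0.003,0.033,0,0,-0.001,0.07],[0.016,0.003,0.033,0,0,-0.001,0.07],[0.015,0.003,0.032,0,0,-0.001,0.07],[0,0,0.035,0,0,0,0.07],[0,0,0.035,0,0,0,0.07],[0,0,0.018,0,0,0,0.07],[0,0,0,0,0,0,0.07]]]'

```text
time_s: 12.15
tool_pos: [0.5423, 0.0327, 0.0094]
tool_rot: [-179.9, 0.4, 26.0]
force: [0.8, 0.8, 0.1]
grip_width: 0.0704
grasp_force: 0.0
```

>>> play_rows --steps '[[[0,0,0,0,0,0,0.026],[0,0,0,0,0,0,0.026],[0,0,0,0,0,0,0.026],[0,0,0,0,0,0,0.026],[0,0,0,0,0,0,0.026],[0,0,0,0,0,0,0.026]]]' --force 25

```text
time_s: 12.75
tool_pos: [0.5456, 0.0325, 0.0132]
tool_rot: [180.0, -0.1, 25.9]
force: [-0.2, -0.4, 3.0]
grip_width: 0.036
grasp_force: 25.0
```

```bash
python3 - <<'E'
from h import *
plan([(.545,0.0335,.11,26,.026),(.597,.284,.12,94.6,.026)],ms=.04)
E
```

```text
at [0.5456 0.0325 0.0132] [ 1.800e+02 -7.000e-02  2.589e+01] 0.036 12.8
[[0.0,0.0,-0.032,0.0,0.0,-0.001,0.026],[0.0,-0.001,-0.032,0.0,0.0,0.0,0.026],[0.0,0.0,-0.033,0.0,-0.001,-0.001,0.026],[0.016,-0.02,-0.001,0.0,0.0,-0.12,0.026],[0.018,-0.018,-0.001,0.0,0.0,-0.119,0.026],[0.02,-0.016,-0.001,0.0,0.0,-0.12,0.026],[0.022,-0.014,-0.001,0.0,0.0,-0.12,0.026],[0.023,-0.011,-0.001,0.0,0.0,-0.12,0.026],[0.024,-0.008,-0.001,0.0,0.0,-0.119,0.026],[0.025,-0.005,-0.001,0.0,0.0,-0.12,0.026],[0.026,-0.002,-0.001,0.0,0.0,-0.12,0.026],[0.025,0.001,-0.001,0.0,0.0,-0.12,0.026]]
[[0.025,0.005,-0.001,0.0,0.0,-0.119,0.026]]
```

>>> play_rows --steps '[[[0,0,-0.02,0,0,0,0.026],[0,0,-0.035,0,0,0,0.026],[0,0,-0.042,0,0,0,0.026],[0.016,-0.02,-0.001,0,0,-0.12,0.026],[0.018,-0.018,-0.001,0,0,-0.12,0.026],[0.02,-0.016,-0.001,0,0,-0.12,0.026],[0.022,-0.014,-0.001,0,0,-0.12,0.026],[0.023,-0.011,-0.001,0,0,-0.12,0.026],[0.024,-0.008,-0.001,0,0,-0.12,0.026],[0.025,-0.005,-0.001,0,0,-0.12,0.026],[0.026,-0.002,-0.001,0,0,-0.12,0.026],[0.025,0.001,-0.001,0,0,-0.12,0.026]]]'

```text
time_s: 13.95
tool_pos: [0.5912, 0.2589, 0.1181]
tool_rot: [-180.0, 0.0, 88.1]
force: [0.9, -0.4, -0.7]
grip_width: 0.0359
grasp_force: 25.0
```

>>> play_rows --steps '[[[0.025,0.005,-0.001,0,0,-0.12,0.026],[0,0,0,0,0,0,0.026],[0,0,0,0,0,0,0.026]]]'

```text
time_s: 14.25
tool_pos: [0.5969, 0.2827, 0.1189]
tool_rot: [-179.9, 0.1, 94.6]
force: [0.1, -1.0, -0.9]
grip_width: 0.0358
grasp_force: 25.0
```

```bash
python3 - <<'E'
from h import *
plan([(.597,.284,.12,94.6,.026),(.597,.284,.024,94.6,.026)],ms=.04)
E
```

```text
at [0.5969 0.2827 0.1189] [-1.7993e+02  6.0000e-02  9.4640e+01] 0.0358 14.2
[[0.001,0.0,-0.001,-0.001,0.001,0.001,0.026],[0.0,0.0,0.032,0.0,0.0,0.0,0.026],[0.0,0.0,0.032,0.0,0.0,0.0,0.026],[0.0,0.0,0.032,0.0,0.0,0.0,0.026]]
```

>>> play_rows --steps '[[[0.001,0,0.032,0,0,0,0.026],[0,0,0.04,0,0,0,0.026],[0,0,0.018,0,0,0,0.026],[0,0,0.005,0,0,0,0.026],[0,0,0.002,0,0,0,0.026],[0,0,0,0,0,0,0.026],[0,0,0,0,0,0,0.026]]]'

```text
time_s: 14.95
tool_pos: [0.5986, 0.2839, 0.0244]
tool_rot: [179.8, -0.1, 94.6]
force: [-0.5, -0.4, -0.8]
grip_width: 0.0356
grasp_force: 25.0
```

>>> play_rows --steps '[[[0,0,0.001,0,0,0,0.026],[0,0,0,0,0,0,0.026]]]'

```text
time_s: 15.15
tool_pos: [0.5978, 0.2839, 0.0223]
tool_rot: [179.9, -0.0, 94.6]
force: [-0.7, 0.2, -1.2]
grip_width: 0.0359
grasp_force: 25.0
```

>>> play_rows --steps '[[[0,0,0.001,0,0,0,0.026],[0,0,0,0,0,0,0.026]]]'

```text
time_s: 15.35
tool_pos: [0.5973, 0.2837, 0.0206]
tool_rot: [-180.0, -0.0, 94.6]
force: [-0.5, 0.3, -1.1]
grip_width: 0.0358
grasp_force: 25.0
```

>>> play_rows --steps '[[[0,0,0.001,0,0,0,0.026],[0,0,0,0,0,0,0.026]]]'

```text
time_s: 15.55
tool_pos: [0.5974, 0.2837, 0.0202]
tool_rot: [-180.0, -0.0, 94.6]
force: [-1.8, -0.7, 4.3]
grip_width: 0.0359
grasp_force: 25.0
```

>>> play_rows --steps '[[[0,0,0.001,0,0,0,0.026],[0,0,0,0,0,0,0.026]]]'

```text
time_s: 15.75
tool_pos: [0.5975, 0.2837, 0.0202]
tool_rot: [-180.0, -0.0, 94.6]
force: [-4.4, -1.9, 8.9]
grip_width: 0.0359
grasp_force: 25.0
```

>>> play_rows --steps '[[[0,0,-0.001,0,0,0,0.065],[0,0,0,0,0,0,0.065],[0,0,0,0,0,0,0.065],[0,0,0,0,0,0,0.065],[0,0,-0.01,0,0,0,0.065],[0,0,-0.03,0,0,0,0.065],[0,0,-0.04,0,0,0,0.065],[0,0,-0.04,0,0,0,0.065]]]'

```text
time_s: 16.55
tool_pos: [0.5971, 0.2834, 0.1412]
tool_rot: [-180.0, 0.0, 94.6]
force: [0.7, 0.5, 0.2]
grip_width: 0.0648
grasp_force: 0.0
```

```bash
python3 - <<'E'
from h import *
plan([(.60,-.27,.20,90,.065)],ms=.045)
E
```

```text
at [0.5971 0.2834 0.1412] [-1.7998e+02  2.0000e-02  9.4630e+01] 0.0648 16.6
[[-0.042,-0.003,-0.005,0.0,0.0,0.006,0.065],[-0.043,-0.003,-0.004,0.0,0.0,0.006,0.065],[-0.042,-0.003,-0.005,0.0,0.0,0.007,0.065],[-0.043,-0.002,-0.004,0.0,0.0,0.006,0.065],[-0.043,-0.002,-0.005,0.0,0.0,0.006,0.065],[-0.042,-0.002,-0.004,0.0,0.0,0.006,0.065],[-0.043,-0.002,-0.005,0.0,0.0,0.006,0.065],[-0.042,-0.001,-0.004,0.0,0.0,0.007,0.065],[-0.043,-0.001,-0.005,0.0,0.0,0.006,0.065],[-0.042,-0.001,-0.004,0.0,0.0,0.006,0.065],[-0.043,-0.001,-0.005,0.0,0.0,0.006,0.065],[-0.042,0.0,-0.004,0.0,0.0,0.007,0.065]]
[[-0.043,0.0,-0.005,0.0,0.0,0.006,0.065]]
```

>>> play_rows --steps '[[[-0.042,-0.003,-0.005,0,0,0.006,0.065],[-0.043,-0.003,-0.004,0,0,0.006,0.065],[-0.042,-0.003,-0.005,0,0,0.007,0.065],[-0.043,-0.002,-0.004,0,0,0.006,0.065],[-0.043,-0.002,-0.005,0,0,0.006,0.065],[-0.042,-0.002,-0.004,0,0,0.006,0.065],[-0.043,-0.002,-0.005,0,0,0.006,0.065],[-0.042,-0.001,-0.004,0,0,0.007,0.065],[-0.043,-0.001,-0.005,0,0,0.006,0.065],[-0.042,-0.001,-0.004,0,0,0.006,0.065],[-0.043,-0.001,-0.005,0,0,0.006,0.065],[-0.042,0,-0.004,0,0,0.007,0.065]]]'

```text
time_s: 17.75
tool_pos: [0.6003, -0.2287, 0.1948]
tool_rot: [179.9, -0.0, 90.3]
force: [0.5, -0.1, 0.1]
grip_width: 0.0651
grasp_force: 0.0
```

>>> play_rows --steps '[[[-0.043,0,-0.005,0,0,0.006,0.065],[0,0,0,0,0,0,0.065],[0,0,0,0,0,0,0.065]]]'

```text
time_s: 18.05
tool_pos: [0.6, -0.2717, 0.1992]
tool_rot: [180.0, 0.0, 89.8]
force: [0.3, 0.6, 0.3]
grip_width: 0.0649
grasp_force: 0.0
```

```bash
python3 - <<'E'
from h import *
c=snap("wrist","w4.png",None,1.4); look("wrist","capacitor_a",.045); snap("top","top2.png",None,1.4)
f=c["frame"]; S=(cv2.cvtColor(f,cv2.COLOR_RGB2HSV))
m=((S[...,1]<40)&(S[...,2]>170)).astype(np.uint8)
n,l,st,ce=cv2.connectedComponentsWithStats(cv2.morphologyEx(m,cv2.MORPH_CLOSE,np.ones((3,3),np.uint8)))
for i in range(1,n):
    if st[i,4]>80: print(st[i],ce[i].round(1),ground(c,*ce[i],.045)[:2].round(4))
print(get_obs()["tool_pos"],get_obs()["tool_rot"])
E
```

```text
capacitor_a 0.65 px 240 133 xy [ 0.56   -0.2133] [(31, np.float64(0.0)), (29, np.float64(88.7))]
capacitor_a 0.58 px 349 139 xy [ 0.6637 -0.2184] [(35, np.float64(0.0)), (30, np.float64(94.1))]
[ 92   0  47  14 318] [118.1   5.6] [ 0.4586 -0.1078]
[229   0  22  26  84] [239.   11.3] [ 0.5622 -0.1124]
[234   0  26  31 100] [245.9  13.5] [ 0.5681 -0.1141]
[238   0  30  33 114] [252.7  15.7] [ 0.5739 -0.1158]
[106 118  51  31 828] [131.4 133.1] [ 0.4559 -0.2149]
[227 119  26  26 519] [239.7 131.6] [ 0.5588 -0.2138]
[342 125  25  25 507] [354.1 136.9] [ 0.6676 -0.2191]
[513 147   9  13  81] [517.6 153.8] [ 0.8266 -0.2356]
[532 147  16  13 122] [540.5 154.6] [ 0.8489 -0.2365]
[508 167  11  18 109] [513.3 176.5] [ 0.8268 -0.2579]
[526 167  17  18 141] [535.7 177.9] [ 0.8492 -0.2594]
[503 191  11  17  99] [508.8 200. ] [ 0.8269 -0.2819]
[521 191  17  17 127] [531.  201.1] [ 0.8495 -0.2832]
[546 191  14  17 114] [554.4 202.1] [ 0.8733 -0.2843]
[499 215  10  16  93] [503.9 223.4] [ 0.8266 -0.3068]
[516 215  17  16 129] [525.4 224.7] [ 0.849  -0.3083]
[540 215  17  16 128] [549.2 224.6] [ 0.8735 -0.3083]
[236 243  11  10  88] [241.1 247.6] [ 0.5555 -0.3328]
[187 329  29  21 267] [201.7 340.4] [ 0.5058 -0.4481]
[ 0.60126487 -0.26767779  0.19849065] [ 1.79991038e+02 -7.10562948e-02  9.01710080e+01]
```

View pics/w4.png

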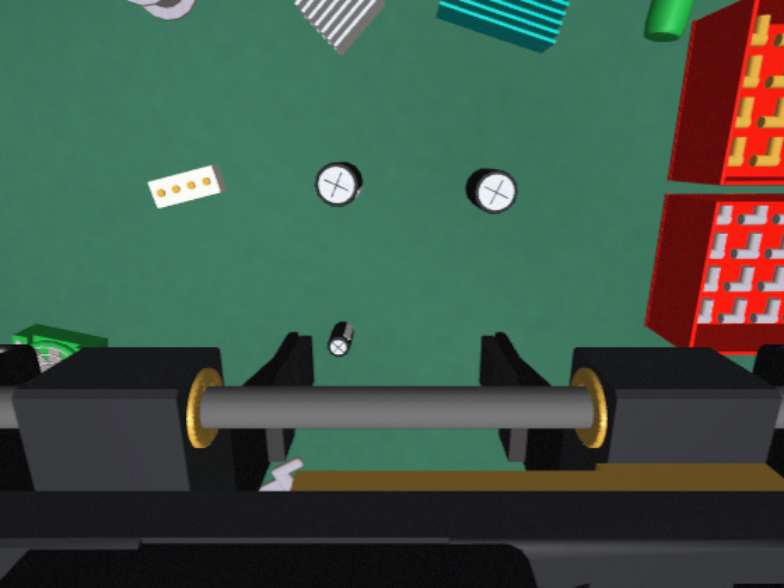

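View pics/top2.png

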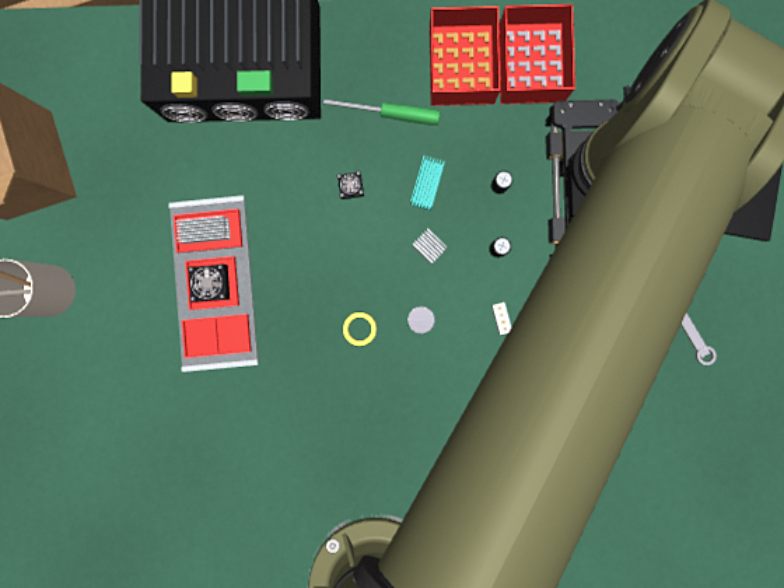

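Top view: the fan sits in the middle nest at (208,282) and the sink in the long nest at (205,230). The wrist view shows thick capacitors at display (336,184) and (496,191), with the slim one at (338,345) left alone. Grasping the nearer thick one.

```bash
python3 - <<'E'
from h import *
plan([(.559,-.2145,.12,90,.06),(.559,-.2145,.013,90,.06)],ms=.04)
E
```

```text
at [ 0.6013 -0.2677  0.1985] [ 1.7999e+02 -7.0000e-02  9.0170e+01] 0.065 18.2
[[0.018,-0.014,0.026,0.0,0.0,0.001,0.06],[0.018,-0.014,0.026,0.0,0.0,0.001,0.06],[0.017,-0.014,0.027,0.0,-0.001,0.001,0.06],[0.0,0.0,0.036,0.0,0.0,0.0,0.06],[0.0,0.0,0.035,0.0,0.0,0.0,0.06],[0.0,0.0,0.036,0.0,0.0,0.0,0.06]]
```

>>> play_rows --steps '[[[0.019,-0.014,0.026,0,0,0,0.06],[0.018,-0.014,0.026,0,0,0,0.06],[0.018,-0.014,0.027,0,0,0,0.06],[0,0,0.036,0,0,0,0.06],[0,0,0.036,0,0,0,0.06],[0,0,0.025,0,0,0,0.06],[0,0,0.01,0,0,0,0.06],[0,0,0,0,0,0,0.06]]]'

```text
time_s: 19.05
tool_pos: [0.5579, -0.2135, 0.0114]
tool_rot: [-179.9, -0.0, 90.1]
force: [-0.0, 0.4, 0.0]
grip_width: 0.0603
grasp_force: 0.0
```

>>> play_rows --steps '[[[0,0,0,0,0,0,0.02],[0,0,0,0,0,0,0.02],[0,0,0,0,0,0,0.02],[0,0,0,0,0,0,0.02],[0,0,0,0,0,0,0.02],[0,0,0,0,0,0,0.02]]]' --force 15

```text
time_s: 19.65
tool_pos: [0.559, -0.215, 0.0131]
tool_rot: [179.9, -0.0, 90.0]
force: [0.7, 0.4, 3.0]
grip_width: 0.0295
grasp_force: 15.0
```

```bash
python3 - <<'E'
from h import *
plan([(.559,-.2145,.14,90,.02),(.54,-.05,.15,90,.02),(.415,.296,.12,94.6,.02)],ms=.042)
E
```

```text
at [ 0.559  -0.215   0.0131] [179.95  -0.    90.  ] 0.0295 19.6
[[0.0,0.0,-0.032,0.0,0.0,0.0,0.02],[0.0,0.0,-0.032,0.0,0.0,0.0,0.02],[0.0,0.0,-0.031,0.0,0.0,0.0,0.02],[0.0,0.0,-0.032,0.001,0.0,0.0,0.02],[0.041,-0.005,-0.002,0.0,0.0,0.0,0.02],[0.041,-0.005,-0.003,0.0,0.0,0.0,0.02],[0.041,-0.004,-0.002,0.0,0.0,0.0,0.02],[0.042,-0.005,-0.003,0.0,0.0,0.0,0.02],[0.038,-0.014,0.003,0.0,0.0,-0.009,0.02],[0.039,-0.014,0.003,0.0,0.0,-0.009,0.02],[0.039,-0.013,0.003,0.0,0.0,-0.009,0.02],[0.039,-0.013,0.004,0.0,0.0,-0.009,0.02]]
[[0.039,-0.012,0.003,0.0,0.0,-0.009,0.02],[0.039,-0.012,0.004,0.0,0.0,-0.009,0.02],[0.039,-0.012,0.003,0.0,0.0,-0.008,0.02],[0.039,-0.011,0.004,0.0,0.0,-0.009,0.02],[0.039,-0.011,0.003,0.0,0.0,-0.009,0.02]]
```

>>> play_rows --steps '[[[0,0,-0.02,0,0,0,0.02],[0,0,-0.035,0,0,0,0.02],[0,0,-0.036,0,0,0,0.02],[0,0,-0.036,0,0,0,0.02],[0.041,-0.005,-0.002,0,0,0,0.02],[0.041,-0.005,-0.003,0,0,0,0.02],[0.041,-0.004,-0.002,0,0,0,0.02],[0.042,-0.005,-0.003,0,0,0,0.02],[0.038,-0.014,0.003,0,0,-0.009,0.02],[0.039,-0.014,0.003,0,0,-0.009,0.02],[0.039,-0.013,0.003,0,0,-0.009,0.02],[0.039,-0.013,0.004,0,0,-0.009,0.02]]]'

```text
time_s: 20.85
tool_pos: [0.4827, 0.1058, 0.1366]
tool_rot: [180.0, -0.0, 92.1]
force: [0.4, 0.1, -0.5]
grip_width: 0.0295
grasp_force: 15.0
```

>>> play_rows --steps '[[[0.039,-0.012,0.003,0,0,-0.009,0.02],[0.039,-0.012,0.004,0,0,-0.009,0.02],[0.039,-0.012,0.003,0,0,-0.008,0.02],[0.039,-0.011,0.004,0,0,-0.009,0.02],[0.039,-0.011,0.003,0,0,-0.009,0.02],[0,0,0,0,0,0,0.02],[0,0,0,0,0,0,0.02]]]'

```text
time_s: 21.55
tool_pos: [0.4146, 0.2963, 0.1192]
tool_rot: [-180.0, 0.1, 94.7]
force: [1.2, -0.8, -0.5]
grip_width: 0.0296
grasp_force: 15.0
```

```bash
python3 - <<'E'
from h import *
plan([(.415,.296,.12,94.6,.02),(.415,.296,.0235,94.6,.02)],ms=.042)
E
```

```text
at [0.4146 0.2963 0.1192] [-1.7998e+02  6.0000e-02  9.4710e+01] 0.0296 21.6
[[0.0,0.0,-0.001,0.0,0.001,0.002,0.02],[0.0,0.0,0.032,0.0,0.0,0.0,0.02],[0.0,0.0,0.032,0.0,0.0,0.0,0.02],[0.0,0.0,0.033,0.0,0.0,0.0,0.02]]
```

>>> play_rows --steps '[[[0,0,0.034,0,0,0,0.02],[0,0,0.04,0,0,0,0.02],[0,0,0.015,0,0,0,0.02],[0,0,0.005,0,0,0,0.02],[0,0,0.003,0,0,0,0.02],[0,0,0,0,0,0,0.02],[0,0,0,0,0,0,0.02]]]'

```text
time_s: 22.25
tool_pos: [0.4162, 0.2964, 0.0238]
tool_rot: [179.9, -0.1, 94.6]
force: [0.8, 0.1, -0.4]
grip_width: 0.0293
grasp_force: 15.0
```

>>> play_rows --steps '[[[0,0,0.001,0,0,0,0.02],[0,0,0,0,0,0,0.02]]]'

```text
time_s: 22.45
tool_pos: [0.4155, 0.2964, 0.0221]
tool_rot: [179.9, -0.0, 94.6]
force: [0.1, -0.7, 0.1]
grip_width: 0.0292
grasp_force: 15.0
```

>>> play_rows --steps '[[[0,0,0.001,0,0,0,0.02],[0,0,0,0,0,0,0.02]]]'

```text
time_s: 22.65
tool_pos: [0.4151, 0.2961, 0.0206]
tool_rot: [180.0, -0.0, 94.6]
force: [0.6, -1.4, -0.7]
grip_width: 0.0296
grasp_force: 15.0
```

>>> play_rows --steps '[[[0,0,0.001,0,0,0,0.02],[0,0,0,0,0,0,0.02]]]'

```text
time_s: 22.85
tool_pos: [0.4152, 0.2961, 0.0201]
tool_rot: [-180.0, -0.0, 94.6]
force: [-2.2, 0.0, 4.6]
grip_width: 0.0296
grasp_force: 15.0
```

>>> play_rows --steps '[[[0,0,0.001,0,0,0,0.02],[0,0,0,0,0,0,0.02]]]'

```text
time_s: 23.05
tool_pos: [0.4152, 0.2962, 0.02]
tool_rot: [-180.0, -0.0, 94.6]
force: [-3.9, -3.3, 12.6]
grip_width: 0.0296
grasp_force: 15.0
```

Seated. I'll release and fetch the second capacitor.

>>> play_rows --steps '[[[0,0,-0.001,0,0,0,0.056],[0,0,0,0,0,0,0.056],[0,0,0,0,0,0,0.056],[0,0,0,0,0,0,0.056],[0,0,-0.01,0,0,0,0.056],[0,0,-0.03,0,0,0,0.056],[0,0,-0.04,0,0,0,0.056],[0,0,-0.04,0,0,0,0.056]]]'

```text
time_s: 23.85
tool_pos: [0.4149, 0.2956, 0.1412]
tool_rot: [-180.0, 0.0, 94.6]
force: [0.3, 1.0, -1.1]
grip_width: 0.0561
grasp_force: 0.0
```

```bash
python3 - <<'E'
from h import *
look("top","capacitor_a",.045)
plan([(.6,-.1,.16,90,.06),(.6665,-.2195,.11,90,.06),(.6665,-.2195,.013,90,.06)],ms=.044)
E
```

```text
capacitor_a 0.58 px 358 129 xy [ 0.6633 -0.2151] [(41, np.float64(140.5)), (29, np.float64(49.7))]
capacitor_a 0.53 px 137 242 xy [0.4143 0.2927] [(39, np.float64(89.2)), (27, np.float64(0.0))]
at [0.4186 0.2985 0.1461] [179.48  -0.42  94.57] 0.0558 23.9
[[-0.041,0.015,-0.002,0.0,0.0,0.008,0.06],[-0.041,0.015,-0.002,0.0,0.0,0.008,0.06],[-0.041,0.016,-0.001,0.0,0.0,0.008,0.06],[-0.041,0.016,-0.002,0.0,0.0,0.008,0.06],[-0.041,0.016,-0.001,0.0,0.0,0.008,0.06],[-0.04,0.017,-0.002,0.0,0.0,0.008,0.06],[-0.04,0.017,-0.001,0.0,0.0,0.008,0.06],[-0.04,0.017,-0.002,0.0,-0.001,0.008,0.06],[-0.041,0.017,-0.001,-0.001,0.0,0.008,0.06],[-0.04,0.018,-0.001,0.009,-0.007,0.008,0.06],[-0.03,0.017,0.012,0.0,0.0,0.0,0.06],[-0.03,0.016,0.013,0.0,0.0,0.0,0.06]]
[[-0.03,0.017,0.012,0.0,0.0,0.0,0.06],[-0.029,0.016,0.013,0.0,0.0,0.0,0.06],[0.0,0.0,0.032,0.0,0.0,0.0,0.06],[0.0,0.0,0.032,0.0,0.0,0.0,0.06],[0.0,0.0,0.033,0.0,0.0,0.0,0.06]]
```

>>> play_rows --steps '[[[-0.041,0.015,-0.002,0,0,0.008,0.06],[-0.041,0.015,-0.002,0,0,0.008,0.06],[-0.041,0.016,-0.001,0,0,0.008,0.06],[-0.041,0.016,-0.002,0,0,0.008,0.06],[-0.041,0.016,-0.001,0,0,0.008,0.06],[-0.04,0.017,-0.002,0,0,0.008,0.06],[-0.04,0.017,-0.001,0,0,0.008,0.06],[-0.04,0.017,-0.002,0,0,0.008,0.06],[-0.041,0.017,-0.001,0,0,0.008,0.06],[-0.04,0.018,-0.001,0,0,0.008,0.06],[-0.03,0.017,0.012,0,0,0,0.06],[-0.03,0.016,0.013,0,0,0,0.06]]]'

```text
time_s: 25.15
tool_pos: [0.6308, -0.1642, 0.1297]
tool_rot: [179.9, 0.0, 90.0]
force: [0.4, 0.8, 0.4]
grip_width: 0.0597
grasp_force: 0.0
```

>>> play_rows --steps '[[[-0.03,0.017,0.012,0,0,0,0.06],[0,0,0,0,0,0,0.06],[0,0,0,0,0,0,0.06]]]'

```text
time_s: 25.45
tool_pos: [0.6462, -0.1932, 0.1167]
tool_rot: [-179.9, -0.0, 89.9]
force: [-0.8, 1.0, -0.2]
grip_width: 0.0605
grasp_force: 0.0
```

```bash
python3 - <<'E'
from h import *
plan([(.6665,-.2195,.10,90,.06),(.6665,-.2195,.013,90,.06)],ms=.044)
E
```

```text
at [ 0.6462 -0.1932  0.1167] [-179.89   -0.     89.9 ] 0.0605 25.4
[[-0.026,0.02,0.017,-0.002,0.0,-0.002,0.06],[0.0,0.0,0.043,0.0,0.0,0.0,0.06],[0.0,0.0,0.044,0.0,0.0,0.0,0.06]]
```

>>> play_rows --steps '[[[-0.026,0.02,0.017,0,0,-0.002,0.06],[0,0,0,0,0,0,0.06],[0,0,0.035,0,0,0,0.06],[0,0,0.035,0,0,0,0.06],[0,0,0.012,0,0,0,0.06],[0,0,0.005,0,0,0,0.06],[0,0,0,0,0,0,0.06]]]'

```text
time_s: 26.15
tool_pos: [0.6673, -0.2177, 0.0145]
tool_rot: [179.9, -0.0, 90.2]
force: [-0.4, 0.3, 0.5]
grip_width: 0.06
grasp_force: 0.0
```

>>> play_rows --steps '[[[0,0,0,0,0,0,0.02],[0,0,0,0,0,0,0.02],[0,0,0,0,0,0,0.02],[0,0,0,0,0,0,0.02],[0,0,0,0,0,0,0.02],[0,0,0,0,0,0,0.02]]]'

```text
time_s: 26.75
tool_pos: [0.6672, -0.2185, 0.014]
tool_rot: [180.0, 0.0, 90.1]
force: [0.9, 0.4, 2.1]
grip_width: 0.0295
grasp_force: 15.0
```

```bash
python3 - <<'E'
from h import *
plan([(.6665,-.2195,.14,90,.02),(.56,0,.16,90,.02),(.419,.242,.13,94.6,.02)],ms=.043)
E
```

```text
at [ 0.6672 -0.2185  0.014 ] [179.96   0.    90.12] 0.0295 26.8
[[0.0,0.0,-0.042,0.0,0.0,0.001,0.02],[0.0,0.0,-0.042,0.0,0.0,0.0,0.02],[-0.001,-0.001,-0.042,0.001,0.0,0.001,0.02],[0.037,-0.018,-0.003,0.0,0.0,0.0,0.02],[0.037,-0.018,-0.003,0.0,0.0,0.0,0.02],[0.036,-0.018,-0.003,0.0,0.0,0.0,0.02],[0.037,-0.017,-0.004,0.0,0.0,0.0,0.02],[0.036,-0.018,-0.003,0.0,0.0,0.0,0.02],[0.037,-0.017,-0.004,0.0,0.0,0.0,0.02],[0.035,-0.02,0.004,0.0,0.0,-0.011,0.02],[0.035,-0.02,0.004,0.0,0.0,-0.012,0.02],[0.035,-0.019,0.004,0.0,0.0,-0.011,0.02]]
[[0.035,-0.019,0.005,0.0,0.0,-0.012,0.02],[0.035,-0.019,0.004,0.0,0.0,-0.011,0.02],[0.035,-0.018,0.005,0.0,0.0,-0.012,0.02],[0.036,-0.018,0.004,0.0,0.0,-0.011,0.02]]
```

>>> play_rows --steps '[[[0,0,-0.02,0,0,0,0.02],[0,0,-0.04,0,0,0,0.02],[0,0,-0.04,0,0,0,0.02],[0,0,-0.026,0,0,0,0.02],[0.037,-0.018,-0.003,0,0,0,0.02],[0.037,-0.018,-0.003,0,0,0,0.02],[0.036,-0.018,-0.003,0,0,0,0.02],[0.037,-0.017,-0.004,0,0,0,0.02],[0.036,-0.018,-0.003,0,0,0,0.02],[0.037,-0.017,-0.004,0,0,0,0.02],[0.035,-0.02,0.004,0,0,-0.011,0.02],[0.035,-0.02,0.004,0,0,-0.012,0.02]]]'

```text
time_s: 27.95
tool_pos: [0.519, 0.0724, 0.1517]
tool_rot: [180.0, -0.0, 91.5]
force: [1.1, 0.1, -0.7]
grip_width: 0.0295
grasp_force: 15.0
```

>>> play_rows --steps '[[[0.035,-0.019,0.004,0,0,-0.011,0.02],[0.035,-0.019,0.005,0,0,-0.012,0.02],[0.035,-0.019,0.004,0,0,-0.011,0.02],[0.035,-0.018,0.005,0,0,-0.012,0.02],[0.036,-0.018,0.004,0,0,-0.011,0.02],[0,0,0,0,0,0,0.02],[0,0,0,0,0,0,0.02]]]'

```text
time_s: 28.65
tool_pos: [0.4181, 0.2427, 0.1294]
tool_rot: [-180.0, 0.0, 94.8]
force: [0.9, -1.1, -0.6]
grip_width: 0.0299
grasp_force: 15.0
```

```bash
python3 - <<'E'
from h import *
plan([(.419,.242,.12,94.6,.02),(.419,.242,.0235,94.6,.02)],ms=.042)
snap("wrist","w5.png",None,1.4)
E
```

```text
at [0.4181 0.2427 0.1294] [-1.7999e+02  4.0000e-02  9.4830e+01] 0.0299 28.6
[[-0.001,0.001,0.009,0.0,0.001,0.004,0.02],[0.0,0.0,0.032,0.0,0.0,0.0,0.02],[0.0,0.0,0.032,0.0,0.0,0.0,0.02],[0.0,0.0,0.033,0.0,0.0,0.0,0.02]]
```

View pics/w5.png

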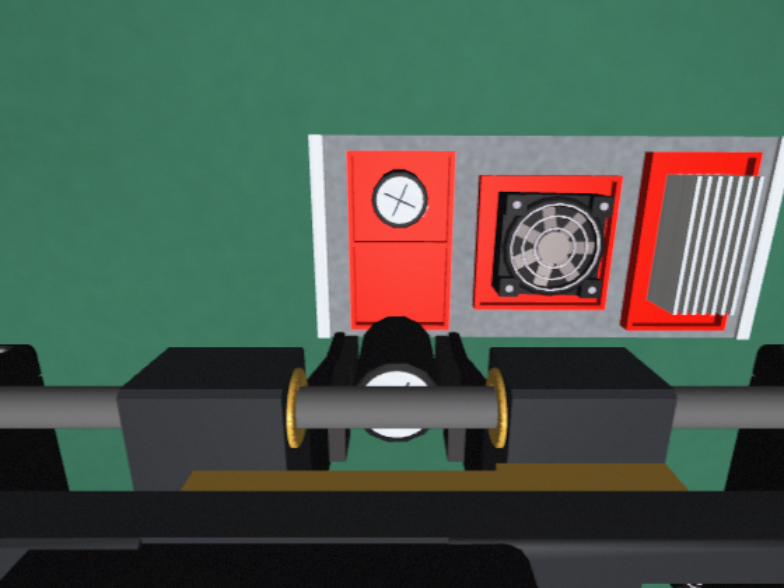

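The wrist view shows the first capacitor upright in the far pocket at (400,198), the fan at (553,245) and the sink at (708,243), all within their walls. The near pocket at (402,285) is empty. Lowering the second capacitor.

>>> play_rows --steps '[[[-0.001,0.001,0.035,0,0,0,0.02],[0,0,0.04,0,0,0,0.02],[0,0,0.022,0,0,0,0.02],[0,0,0.006,0,0,0,0.02],[0,0,0.003,0,0,0,0.02],[0,0,0,0,0,0,0.02],[0,0,0,0,0,0,0.02]]]'

```text
time_s: 29.4
tool_pos: [0.421, 0.2419, 0.025]
tool_rot: [179.9, -0.1, 94.7]
force: [0.5, -0.0, -0.3]
grip_width: 0.0298
grasp_force: 15.0
```

>>> play_rows --steps '[[[0,0,0.001,0,0,0,0.02],[0,0,0,0,0,0,0.02]]]'

```text
time_s: 29.6
tool_pos: [0.4201, 0.2418, 0.0232]
tool_rot: [179.9, -0.1, 94.7]
force: [0.2, -0.2, -0.8]
grip_width: 0.0297
grasp_force: 15.0
```

>>> play_rows --steps '[[[0,0,0.001,0,0,0,0.02],[0,0,0,0,0,0,0.02]]]'

```text
time_s: 29.8
tool_pos: [0.4196, 0.2415, 0.0216]
tool_rot: [180.0, -0.0, 94.7]
force: [-0.3, -0.8, -1.1]
grip_width: 0.0295
grasp_force: 15.0
```

>>> play_rows --steps '[[[0,0,0.001,0,0,0,0.02],[0,0,0,0,0,0,0.02]]]'

```text
time_s: 30.0
tool_pos: [0.4197, 0.2416, 0.0209]
tool_rot: [180.0, -0.0, 94.7]
force: [-0.8, -1.1, 2.3]
grip_width: 0.0294
grasp_force: 15.0
```

>>> play_rows --steps '[[[0,0,0.001,0,0,0,0.02],[0,0,0,0,0,0,0.02]]]'

```text
time_s: 30.2
tool_pos: [0.4198, 0.2416, 0.0208]
tool_rot: [-180.0, -0.0, 94.7]
force: [-3.9, -1.6, 12.9]
grip_width: 0.0297
grasp_force: 15.0
```

Seated. I'll release, back off clear of the board and check.

>>> play_rows --steps '[[[0,0,-0.001,0,0,0,0.054],[0,0,0,0,0,0,0.054],[0,0,0,0,0,0,0.054],[0,0,0,0,0,0,0.054],[0,0,-0.01,0,0,0,0.054],[0,0,-0.03,0,0,0,0.054],[0,0,-0.04,0,0,0,0.054],[0,0,-0.04,0,0,0,0.054],[-0.04,0.02,-0.03,0,0,0,0.054],[-0.04,0.02,-0.03,0,0,0,0.054],[-0.04,0.02,0,0,0,0,0.054],[-0.04,0.02,0,0,0,0,0.054]]]'

```text
time_s: 31.4
tool_pos: [0.5106, 0.0928, 0.1985]
tool_rot: [179.8, -0.1, 94.7]
force: [-0.1, 0.0, -0.5]
grip_width: 0.0538
grasp_force: 0.0
```

>>> play_rows --steps '[[[-0.04,0,0,0,0,0,0.054],[-0.04,0,0,0,0,0,0.054],[-0.02,0,0,0,0,0,0.054],[0,0,0,0,0,0,0.054],[0,0,0,0,0,0,0.054],[0,0,0,0,0,0,0.054]]]'

```text
time_s: 32.0
tool_pos: [0.5173, -0.0037, 0.1964]
tool_rot: [180.0, -0.0, 94.8]
force: [-0.2, -0.8, 0.7]
grip_width: 0.0541
grasp_force: 0.0
```

```bash
python3 - <<'E'
from h import *
snap("side","side2.png",(110,100,400,310),2.7); snap("top","top3.png",None,1.4)
E
```

```text
(no output)
```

View pics/side2.png

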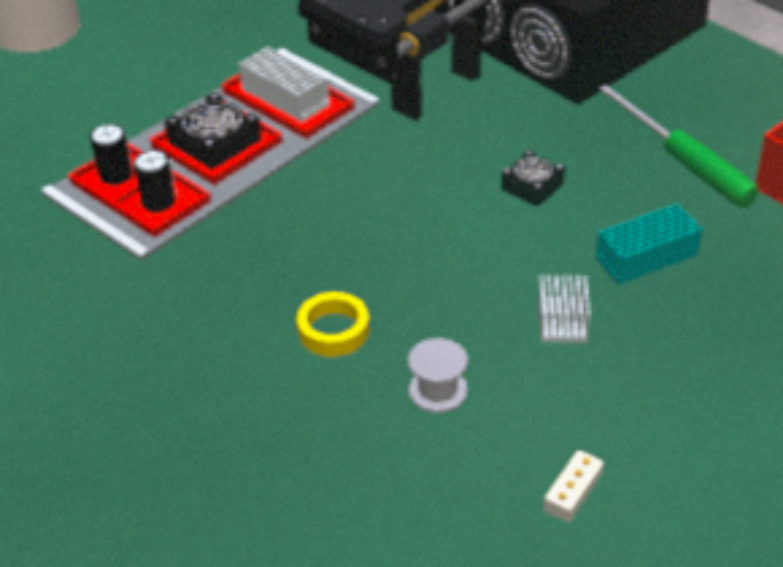

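View pics/top3.png

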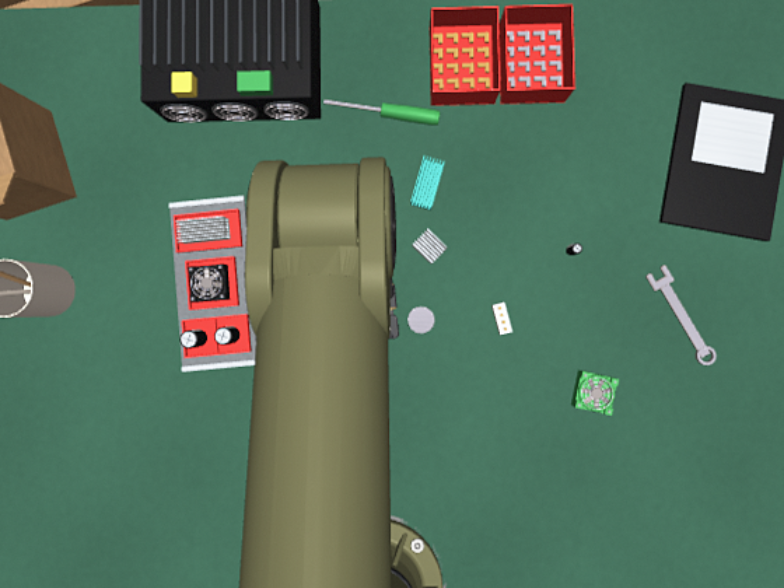

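Both views show the fan flat at top (208,282), the sink fins up at (205,230) and both capacitors upright at (190,340) and (227,336), each in its own nest. The look-alikes are undisturbed and the arm is clear.

```bash
python3 -c "
from cell import sign_off; print(sign_off())"
```

```text
the job is handed in; nothing more can be done
None
```

The kit is made up and handed in: the large fan, the long heat sink (fins up) and both thick capacitors (upright) each settled onto their nest floors, and the look-alikes were left where they stood.

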